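# Tip the cacao balls from the jug into the bowl

## Task

Pick up the small spouted steel jug that holds two cacao balls, and turn it, still upright, until its spout faces the white porcelain bowl; only then tip it so that both balls roll over the spout into the bowl. Leave the bowl where it stands, and stand the empty jug back upright on the island and let go of it.

Things in the scene. Friction and masses are not known exactly. Their poses are not given: they have to be found in the camera images.
- jug: Open steel jug, 0.22 kg; origin under its floor, +x to the spout, z up; all in mm. 62 wide, 58 tall; flat side walls y = +-31, x = -14..23: pinch there from above, near x = 4, z = 36. Round back to x = -45, loop handle to -74. Floor 4 thick, x = -42..0, then a 34 degree ramp to the lip at x = 64, z = 47 (cheeks to z = 63). Tip it spout down, about 55 degrees, to empty. The tumbler has no spout.
- bowl: White porcelain bowl, loose, 0.5 kg, 170 mm across the rim, 60 mm high, walls 4 mm. Origin: centre of the underside; z up. Stands on the island.
- cacao_a_center (a point): Centre of a dark brown ball of cacao, 24 mm across, 11 g, loose on the floor of the jug at the start.
- cacao_b_center (a point): Centre of the second, equal ball, beside the first in the jug.
Things that resemble listed ones, but are neither listed nor needed, are in the scene too. Of the things like the bowl, leave any that is green or yellow; of the rest the larger one is meant.

How it is judged:
By the outcome, as a careful person would: the job done as asked, in the order asked, and still so for the second after the job is handed in, with the robot touching nothing.
It also fails if it takes over 54 s, if anything falls off the work surface, if the arm or the gripper's body presses on something with over 40 N, if the wrist force passes 120 N, or if a joint passes its speed limit or range.

## Robot

A 6-joint arm with a two-finger parallel gripper is mounted at the origin on the work surface. World frame = base frame: x ahead of the robot, y to its left, z up, the work surface at z = 0. Lengths are in mm, angles in rad, forces in N, time in s.
With the tool pointing down it reaches from about 275 to 1000 mm from the base axis. Payload 8.4 kg.
Tool frame: the origin (TCP) lies at the very end of the fingers, on their centre line; the grasp point (between the pads) lies 19 mm behind it; z points along the fingers, y is the direction in which the jaws open and shut (so a half turn about z gives the same grasp; the last joint's range is limited). The gripper opens to 85 mm and grips with 20 to 120 N. Pads are 22 mm wide; open, the fingers measure 114 mm over their backs; the gripper's body (76 mm by 85 mm) begins 54 mm behind the grasp point. The pads swing forward as they close: fully open they stand 13 mm farther back than shut.
Start: joints at [-1.117, 0.353, 1.633, -0, 1.155, -0.002], TCP at [275.112, -561.196, 231.281] pointing down, gripper open.
Joint ranges: [-2.63, 2.63], [-0.92, 2.1], [0.06, 2.66], [-1.3, 4.44], [0, 2.69], [-3.02, 3.02]. Speed limits (rad/s): [2.22, 2.22, 2.79, 3.14, 3.14, 3.14].

## Interface

Orientations are given as [roll, pitch, yaw] about the fixed x, y, z axes, in that order (R = Rz(yaw) Ry(pitch) Rx(roll)).
In Python, from rig import r, vision gives the robot as it stands.
- The arm moves only by the tool move_arm, never from a script. Its argument "series" is text: rows parted by semicolons, each of 7 numbers parted by spaces: the closure, from -1 (fully open) to 1 (shut), then the shift along the tool's x, y, z in units of 40 mm (1.0 is 40 mm), then the turn, a rotation vector about the tool's x, y, z in degrees. In form: grip tx ty tz ax ay az; .... A call has 1 to 20 rows; each row shifts and turns the pose as measured when the row begins, along the tool's axes as they then stand; what a row does not reach is not made up. A row lasts 1/8 s, in which the tool goes at most 62.5 mm and 10.7 degrees, less where a joint would pass 70% of its speed; a pose out of reach is approached as far as the arm can. A call is refused whole if a number of a shift passes 1 or a number of a turn 10.7, either way. A call with a gripper value outside its range is refused whole. The fingers move at their own pace and stop on an object; "grip_force" is the grip in N (left out, the last holds). Time passes only in rows, so rows that do not move let the fingers close. It gives the time, the measured TCP pose, the force and the opening at its end, in the units of the state.
- r.sense(): the state, without advancing time (a new reading comes with each control period).
- vision.grab_frame(name): name is "scene" or "top"; returns the picture (480x640x3 uint8, red, green, blue); there is no depth.
- vision.camera_params(name): a dict with "fx", "fy", "cx", "cy" (pixels), "position" and "rotation" of the camera in the world. Camera axes: x right, y up, looking along -z (the intrinsics and any distortion apply to the point x, -y, -z); pixel columns grow to the right and rows downward; lengths in mm; the calibration is good to about 2 mm. A picture is of the moment at which its call begins. camera_params takes no time and is no camera call.
- r.sign_off(): hands the job in, once; it reports no verdict.
The state is a dict: "clock": time; "qpos": joint angles; "qvel": joint speeds; "joint_efforts": joint torques, N m; "eef_pos": TCP position; "tcp_rot": TCP orientation; "contact_force": force on the tool from outside, world axes, zero at the start; "wrist_torque": the same for the moment, N m; "opening": opening from 0.0 (shut) to 1.0 (fully open).
Only numpy, scipy, OpenCV 4.12 (cv2) and the standard library are available. Lean on these libraries where they do the work, as an engineer would, in place of code of your own. Each camera call takes 0.05 s, during which the arm holds its last target. There are 200 camera calls.

## Working session

There is one attempt and no reset: what is moved stays moved. The work goes in short steps, Python scripts to look and compute and a tool call to move; the robot and the scene stay as the last step left them, time stands still between calls to the robot, and variables do not carry over. Pictures are saved under pics/ and viewed, about 8 in all and at most 12, crops included, and the job is handed in when it is done.

Besides the shell and the picture viewer there is one more tool, called after "Request:" by a JSON object that holds its "fn" and its "kwargs", one argument or row to a line. move_arm: Moves the arm, as the interface text tells. Its arguments: {"type":"object","properties":{"series":{"type":"string"},"grip_force":{"type":"number"}},"required":["series"]}

```bash
ls; mkdir -p pics
python3 - <<'E'
from rig import r, vision
import cv2
for n in("scene","top"):
    im=vision.grab_frame(n); cv2.imwrite(f"pics/{n}0.png",im[:,:,::-1]); print(n,vision.camera_params(n))
print(r.sense())
E
```

```text
pics
scene {'fx': 593.7473363485285, 'fy': 593.7473363485285, 'cx': 309.1145264568625, 'cy': 239.1621928850514, 'position': array([1353.5740816 ,  216.17299367,  947.38997615]), 'rotation': array([ 0.78236288, -0.01321683,  1.72902469])}
top {'fx': 585.8617905297036, 'fy': 585.8617905297036, 'cx': 307.7359085963528, 'cy': 235.46176316009948, 'position': array([ 356.20772679,   92.48176295, 1072.97826172]), 'rotation': array([ 0.0916309 , -0.01439105, -1.57085248])}
{'clock': 0.1, 'qpos': array([-1.11738799e+00,  3.53596195e-01,  1.63407942e+00,  1.11213720e-05,
        1.15519567e+00, -2.41542801e-03]), 'qvel': array([ 2.42852862e-03, -1.68618415e-03, -1.61647941e-03, -8.10307512e-05,
        7.66160432e-04,  1.49426370e-03]), 'joint_efforts': array([-3.75320833e-04, -6.06357336e+01, -3.42818892e+01, -3.43181944e-05,
        3.96150004e-03, -3.75073046e-05]), 'eef_pos': array([ 274.92860485, -560.79496159,  230.61753461]), 'tcp_rot': array([-3.14031405e+00, -1.32573138e-05,  4.55819264e-01]), 'contact_force': array([-0.18705638, -0.01791792, -0.02572284]), 'wrist_torque': array([ 0.11086482,  0.01111409, -0.00274318]), 'opening': 0.9985128550668261}
```

View pics/scene0.png

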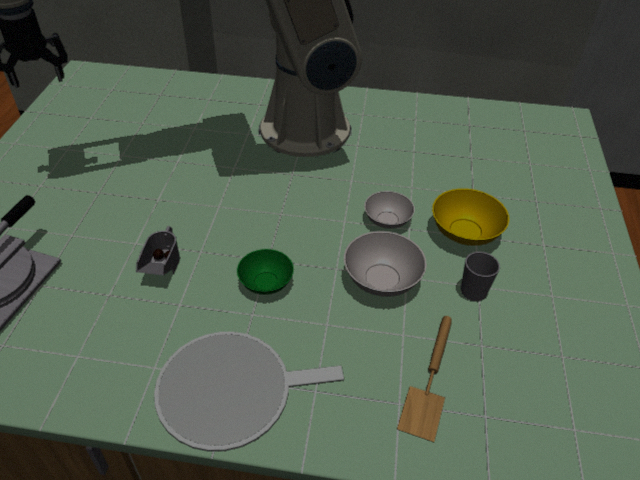

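View pics/top0.png

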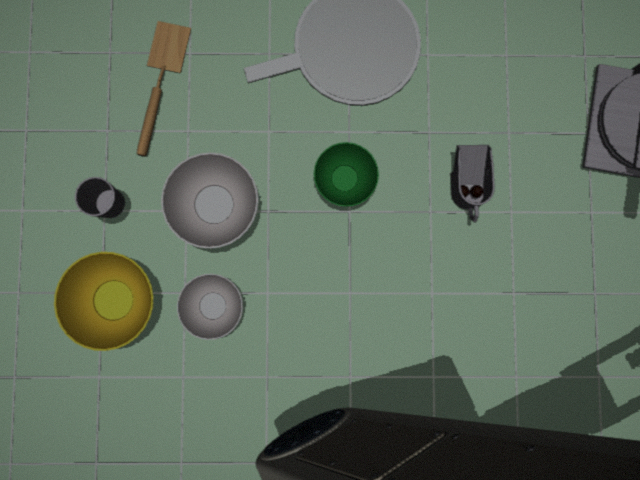

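The jug with two brown balls is at top (473,180) and scene (160,255), spout toward image-up in the top view. Things it could be confused with:
- **Jug:** the tumbler at top (100,197) has no spout.
- **Bowl:** large white at top (210,200), small white at (210,307), green at (346,175), yellow at (105,300). I choose the large white one.

Next is a close crop and measurement.

```bash
cat > h.py <<'E'
from rig import r, vision
import cv2, numpy as np
from scipy.spatial.transform import Rotation as R
def ray(n,u,v):
    c=vision.camera_params(n); d=np.array([(u-c['cx'])/c['fx'],-(v-c['cy'])/c['fy'],-1])
    return np.array(c['position']),R.from_euler('xyz',c['rotation']).apply(d)
def onz(n,u,v,z):
    p,d=ray(n,u,v); return p+d*(z-p[2])/d[2]
E
python3 - <<'E'
from h import *
im=cv2.imread('pics/top0.png'); 
cv2.imwrite('pics/c.png',np.hstack([cv2.resize(im[130:240,420:530],(480,480),interpolation=cv2.INTER_CUBIC)]))
g=cv2.cvtColor(im,cv2.COLOR_BGR2HSV); m=(g[:,:,1]<40).astype(np.uint8)*255
b=im.astype(int); 
for (x0,x1,y0,y1) in [(155,265,145,255),(440,510,135,232)]:
    k=np.zeros_like(m); k[y0:y1,x0:x1]=m[y0:y1,x0:x1]
    cs,_=cv2.findContours(k,cv2.RETR_EXTERNAL,cv2.CHAIN_APPROX_NONE); c=max(cs,key=cv2.contourArea)
    (u,v),rad=cv2.minEnclosingCircle(c); print('circ',u,v,rad,cv2.boundingRect(c),cv2.minAreaRect(c))
    print(onz('top',u,v,60),onz('top',u+rad,v,60))
E
```

```text
circ 212.0 199.5 71.79320526123047 (155, 145, 110, 110) ((209.5, 199.5), (109.0, 109.0), 90.0)
[512.00319512 244.70407045  60.        ] [512.27348551 119.68611145  60.        ]
circ 479.875 183.0 56.1451416015625 (440, 135, 70, 97) ((474.5, 183.0), (96.0, 69.0), 90.0)
[ 542.32010168 -224.83507949   60.        ] [ 542.5759485  -324.13703206   60.        ]
```

View pics/c.png

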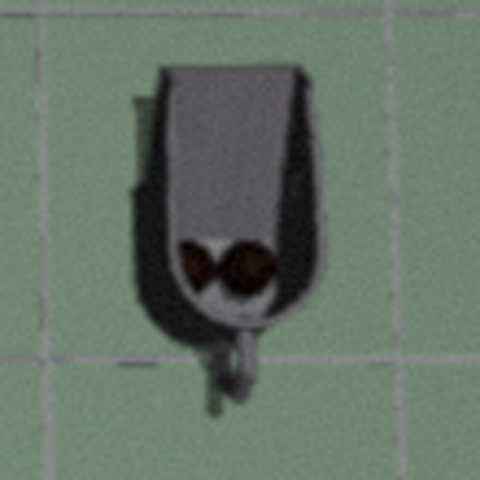

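The crop confirms an open spouted jug with two brown balls. Its lip is at crop y≈67 (x 162..302), its side walls at x≈168 and 320, its back at (245,328) and its handle below.

Run:
```python
from h import *
im=cv2.imread('pics/top0.png').astype(int)
cr=lambda x,y,z:onz('top',420+x/4.364-.5,130+y/4.364-.5,z)
for nm,a in dict(cheekL=(162,67,63),cheekR=(302,67,63),wallL=(167,180,58),wallR=(318,180,58),back=(245,328,58),handle=(240,400,35)).items(): print(nm,cr(*a).round(1))
m=((im[:,:,1]-im[:,:,2])<8).astype(np.uint8)*255
k=np.zeros_like(m); k[148:255,156:264]=m[148:255,156:264]
c=max(cv2.findContours(k,cv2.RETR_EXTERNAL,cv2.CHAIN_APPROX_NONE)[0],key=cv2.contourArea)
e=cv2.fitEllipse(cv2.convexHull(c)); print(e,cv2.boundingRect(c)); print(onz('top',*e[0],60),e[1][0]*1013/585.9)
print('by eye',onz('top',210,200,60), 'base', onz('top',214,205,4))
# scene check: jug back/lip
print(onz('scene',385,265,30), onz('scene',160,255,35))
s=r.sense();print(s['eef_pos'],s['tcp_rot'])
```

```text
cheekL [ 609.8 -184.6   63. ]
cheekR [ 610.  -241.4   63. ]
wallL [ 564.5 -186.9   58. ]
wallR [ 564.7 -248.2   58. ]
back [ 504.2 -217.    58. ]
handle [ 477.7 -221.1   35. ]
((209.04440307617188, 200.5780487060547), (94.93476104736328, 102.4393310546875), 89.65997314453125) (156, 153, 108, 96)
[510.09580724 249.81225791  60.        ] 164.13878296804745
by eye [511.11608116 248.167087    60.        ] base [510.42042939 249.30191506   4.        ]
[499.34636982 253.01033003  30.        ] [ 555.83158155 -216.22245548   35.        ]
[ 274.92860485 -560.79496159  230.61753461] [-3.14031405e+00 -1.32573138e-05  4.55819264e-01]
```

```bash
cat >> h.py <<'E'
def go(pos,rpy):
    "total shift in tool units after first turning, and turn in deg"
    s=r.sense(); A=R.from_euler('xyz',s['tcp_rot']); B=R.from_euler('xyz',rpy)
    dp=np.array(pos)-s['eef_pos']
    print('t',round(s['clock'],2),'pos',s['eef_pos'].round(1),'rpy',s['tcp_rot'].round(3),'q',s['qpos'].round(2),'F',s['contact_force'].round(1),'op',round(s['opening'],3))
    print('shift now-axes',(A.inv().apply(dp)/40).round(2),'target-axes',(B.inv().apply(dp)/40).round(2),'turn',(A.inv()*B).as_rotvec(True).round(1))
E
python3 -c "
from h import *
go([552,-216,160],[np.pi,0,.05])"
```

```text
t 0.1 pos [ 274.9 -560.8  230.6] rpy [-3.14  -0.     0.456] q [-1.12  0.35  1.63  0.    1.16 -0.  ] F [-0.2 -0.  -0. ] op 0.999
shift now-axes [10.01 -4.69  1.77] target-axes [ 7.35 -8.26  1.77] turn [-0.1  0.  23.3]
```

Request:
{"fn": "move_arm", "kwargs": {
  "series": "-1 .91 -.43 .16 0 0 0;-1 .91 -.43 .16 0 0 0;-1 .91 -.43 .16 0 0 0;-1 .91 -.43 .16 0 0 0;-1 .91 -.43 .16 0 0 0;-1 .91 -.43 .16 0 0 0;-1 .91 -.43 .16 0 0 0;-1 .91 -.43 .16 0 0 0;-1 .91 -.43 .16 0 0 0;-1 .91 -.43 .16 0 0 0;-1 .91 -.43 .16 0 0 0;-1 0 0 0 0 0 7.8;-1 0 0 0 0 0 7.8;-1 0 0 0 0 0 7.8;-1 0 0 0 0 0 0",
  "grip_force": 40
}}

```text
clock: 1.98
eef_pos: [557.4, -201.4, 153.0]
tcp_rot: [-3.137, 0.007, 0.036]
contact_force: [-0.2, 0.1, 0.6]
opening: 0.997
```

```bash
python3 -c "
from h import *
go([552,-216,160],[np.pi,0,.05])
im=vision.grab_frame('scene'); cv2.imwrite('pics/s1.png',cv2.resize(im[130:330,60:300,::-1],(720,600),interpolation=cv2.INTER_CUBIC))"
```

```text
t 1.98 pos [ 557.4 -201.4  153. ] rpy [-3.137  0.007  0.036] q [-0.35  0.39  1.77  0.    0.99  1.18] F [-0.2  0.1  0.6] op 0.997
shift now-axes [-0.15  0.36 -0.18] target-axes [-0.15  0.36 -0.18] turn [-0.3  0.4 -0.8]
```

View pics/s1.png

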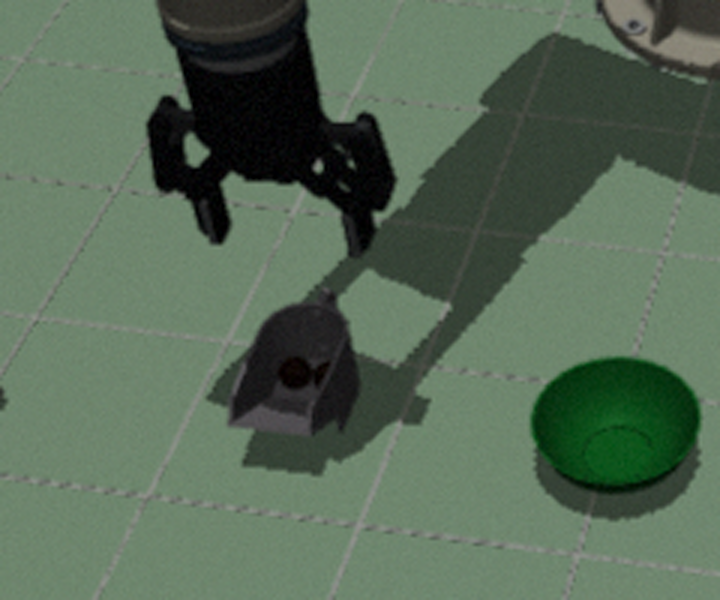

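The open gripper hangs above the jug. The lip corners show at crop (230,425) and (312,435). I'll cross-check the lip from this view.

```bash
python3 -c "
from h import *
for x,y,z in[(231,424,47),(312,434,47),(345,430,0),(328,296,50)]: print(onz('scene',60+x/3-.5,130+y/3-.5,z).round(1))"
```

```text
[ 616.4 -242.6   47. ]
[ 615.8 -186.1   47. ]
[ 569.8 -185.4    0. ]
[ 489.4 -216.8   50. ]
```

Request:
{"fn": "move_arm", "kwargs": {
  "series": "-1 -.15 .36 0 0 0 0;-1 0 0 0 0 0 -.8;-1 0 0 0 0 0 0"
}}

```text
clock: 2.4
eef_pos: [551.2, -217.7, 152.8]
tcp_rot: [-3.136, 0.007, 0.057]
contact_force: [-0.8, -0.9, -0.0]
opening: 0.997
```

Lip at about (613,-214) and handle at y≈-217, so the two views agree. Descending.

Request:
{"fn": "move_arm", "kwargs": {
  "series": "-1 0 0 .7 0 0 0;-1 0 0 .7 0 0 0;-1 0 0 .7 0 0 0;-1 0 0 .6 0 0 0;-1 0 0 .4 0 0 0;-1 0 0 .2 0 0 0;-1 0 0 0 0 0 0"
}}

```text
clock: 3.28
eef_pos: [552.1, -217.9, 18.6]
tcp_rot: [-3.138, 0.004, 0.059]
contact_force: [-0.2, 0.4, 0.3]
opening: 0.996
```

Request:
{"fn": "move_arm", "kwargs": {
  "series": ".3 0 0 0 0 0 0;.6 0 0 0 0 0 0;1 0 0 0 0 0 0;1 0 0 0 0 0 0;1 0 0 0 0 0 0;1 0 0 0 0 0 0;1 0 0 0 0 0 0;1 0 0 0 0 0 0",
  "grip_force": 50
}}

```text
clock: 4.28
eef_pos: [553.3, -218.4, 20.7]
tcp_rot: [-3.139, 0.001, 0.059]
contact_force: [0.4, 0.1, -2.8]
opening: 0.723
```

Request:
{"fn": "move_arm", "kwargs": {
  "series": "1 0 0 -.3 0 0 0;1 0 0 -.6 0 0 0;1 0 0 -.7 0 0 0;1 0 0 -.7 0 0 0;1 0 0 -.7 0 0 0;1 0 0 -.6 0 0 0;1 0 0 -.3 0 0 0;1 0 0 0 0 0 0"
}}

```text
clock: 5.28
eef_pos: [553.4, -218.7, 186.3]
tcp_rot: [-3.14, -0.001, 0.059]
contact_force: [-0.2, 0.4, -2.3]
opening: 0.724
```

```bash
python3 -c "
from h import *
go([423,207,180],[np.pi,0,.456])
im=vision.grab_frame('scene'); cv2.imwrite('pics/s2.png',cv2.resize(im[100:330,60:300,::-1],(600,575),interpolation=cv2.INTER_CUBIC))"
```

```text
t 5.28 pos [ 553.4 -218.7  186.3] rpy [-3.14e+00 -1.00e-03  5.90e-02] q [-0.38  0.35  1.74  0.    1.05  1.13] F [-0.2  0.4 -2.3] op 0.724
shift now-axes [ -2.62 -10.82   0.17] target-axes [  1.76 -10.99   0.16] turn [ -0.1  -0.1 -22.7]
```

View pics/s2.png

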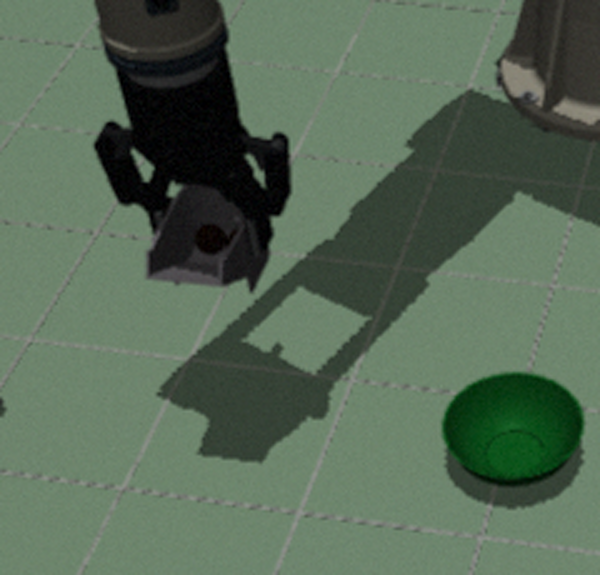

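The jug is held level at crop (210,240), with a ball visible inside. Carrying it across at height.

Request:
{"fn": "move_arm", "kwargs": {
  "series": "1 -.07 -.3 0 0 0 0;1 -.15 -.6 0 0 0 0;1 -.15 -.6 0 0 0 0;1 -.15 -.6 0 0 0 0;1 -.15 -.6 0 0 0 0;1 -.15 -.6 0 0 0 0;1 -.15 -.6 0 0 0 0;1 -.15 -.6 0 0 0 0;1 -.15 -.6 0 0 0 0;1 -.15 -.6 0 0 0 0;1 -.15 -.6 0 0 0 0;1 -.15 -.6 0 0 0 0;1 -.15 -.6 0 0 0 0;1 -.15 -.6 0 0 0 0;1 -.15 -.6 0 0 0 0;1 -.15 -.6 0 0 0 0;1 -.15 -.6 0 0 0 0;1 -.15 -.6 0 0 0 0;1 -.07 -.3 0 0 0 0;1 0 0 0 0 0 0"
}}

```text
clock: 7.82
eef_pos: [384.3, 237.5, 176.5]
tcp_rot: [-3.135, 0.029, 0.069]
contact_force: [0.4, 0.0, -1.6]
opening: 0.721
```

Request:
{"fn": "move_arm", "kwargs": {
  "series": "1 0 0 0 0 0 -4;1 0 0 0 0 0 -5;1 0 0 0 0 0 -5;1 0 0 0 0 0 -5;1 0 0 0 0 0 -4;1 0 0 0 0 0 0"
}}

```text
clock: 8.57
eef_pos: [382.8, 233.0, 175.1]
tcp_rot: [-3.125, 0.028, 0.482]
contact_force: [0.0, 0.1, -2.6]
opening: 0.722
```

```bash
python3 -c "
from h import *
go([423,207,115],[np.pi,0,.456])
im=vision.grab_frame('scene'); cv2.imwrite('pics/s3.png',im[:,:,::-1])"
```

```text
t 8.57 pos [382.8 233.  175.1] rpy [-3.125  0.028  0.482] q [0.53 0.16 2.04 0.02 0.97 1.61] F [ 0.   0.1 -2.6] op 0.722
shift now-axes [0.63 1.07 1.47] target-axes [0.62 1.03 1.5 ] turn [-0.9  1.6  1.5]
```

View pics/s3.png

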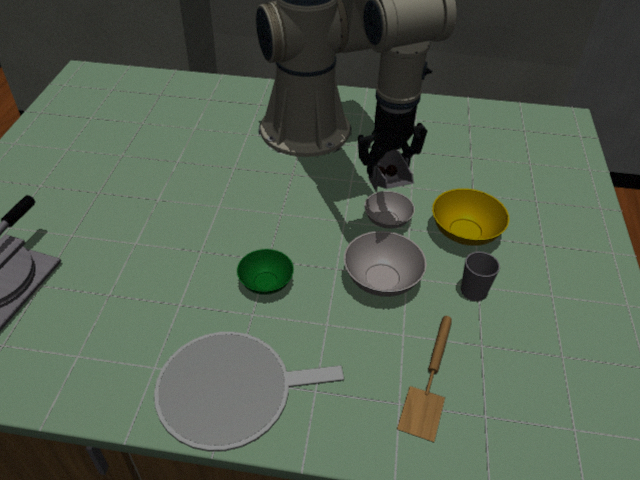

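The jug is over the small bowl at (395,170), with its spout roughly toward the big bowl at (385,265). The arm has drifted, so I'll correct the pose and then come down.

Request:
{"fn": "move_arm", "kwargs": {
  "series": "1 .3 .5 0 0 0 0;1 .33 .55 0 0 0 0;1 0 0 0 -.9 1.6 1.5;1 0 0 .4 0 0 0;1 0 0 .4 0 0 0;1 0 0 .4 0 0 0;1 0 0 .3 0 0 0;1 0 0 0 0 0 0"
}}

```text
clock: 9.62
eef_pos: [426.1, 204.2, 111.9]
tcp_rot: [3.141, -0.001, 0.439]
contact_force: [0.6, -0.6, -1.3]
opening: 0.722
```

```bash
python3 -c "
from h import *
go([423,207,115],[np.pi,0,.456])"
```

```text
t 9.62 pos [426.1 204.2 111.9] rpy [ 3.141e+00 -1.000e-03  4.390e-01] q [ 0.44  0.28  2.06 -0.    0.8   1.58] F [ 0.6 -0.6 -1.3] op 0.722
shift now-axes [-0.04 -0.1  -0.08] target-axes [-0.04 -0.1  -0.08] turn [ 0.1 -0.  -1. ]
```

Request:
{"fn": "move_arm", "kwargs": {
  "series": "1 0 -.08 -.08 0 0 -2;1 0 0 0 0 0 0;1 0 0 0 0 0 0;1 0 0 0 0 -5 0;1 0 0 0 0 -5 0;1 0 0 0 0 -5 0;1 0 0 0 0 -5 0;1 0 0 0 0 0 0"
}}

```text
clock: 10.62
eef_pos: [426.5, 208.3, 118.3]
tcp_rot: [3.14, 0.352, 0.475]
contact_force: [0.3, -0.2, -2.4]
opening: 0.727
```

```bash
python3 -c "
from h import *
t=R.from_euler('xyz',[np.pi,0,.473])*R.from_euler('y',-55,degrees=True)
go([424,206,115],t.as_euler('xyz'))"
```

```text
t 10.62 pos [426.5 208.3 118.3] rpy [3.14  0.352 0.475] q [ 0.46  0.46  1.81 -0.01  1.22  1.56] F [ 0.3 -0.2 -2.4] op 0.727
shift now-axes [-0.05  0.02  0.11] target-axes [0.02 0.02 0.12] turn [  0.1 -34.8   0.1]
```

Request:
{"fn": "move_arm", "kwargs": {
  "series": "1 0 0 0 0 -5 0;1 0 0 0 0 -5 0;1 0 0 0 0 -5 0;1 0 0 0 0 -5 0;1 0 0 0 0 -5 0;1 0 0 0 0 -5 0;1 0 0 0 0 -5 0;1 0 0 0 0 -2 0;1 0 0 0 0 0 0;1 0 0 0 0 0 0;1 0 0 0 0 0 0;1 0 0 0 0 0 0;1 0 0 0 0 0 0;1 0 0 0 0 0 0"
}}

```text
clock: 12.38
eef_pos: [425.9, 208.0, 120.8]
tcp_rot: [3.139, 0.987, 0.473]
contact_force: [0.6, -0.1, -2.1]
opening: 0.725
```

```bash
python3 -c "
from h import *
go([424,206,115],[np.pi,0,.473])
im=vision.grab_frame('scene'); a=cv2.resize(im[90:330,280:520,::-1],(400,400),interpolation=cv2.INTER_CUBIC)
im=vision.grab_frame('top'); b=cv2.resize(im[100:300,120:320,::-1],(400,400),interpolation=cv2.INTER_CUBIC)
cv2.imwrite('pics/s4.png',np.hstack([a,b]))"
```

```text
t 12.38 pos [425.9 208.  120.8] rpy [3.139 0.987 0.473] q [ 0.46  0.84  1.44 -0.01  1.85  1.56] F [ 0.6 -0.1 -2.1] op 0.725
shift now-axes [0.09 0.02 0.14] target-axes [-0.07  0.02  0.15] turn [ 0.1 56.5  0.1]
```

View pics/s4.png

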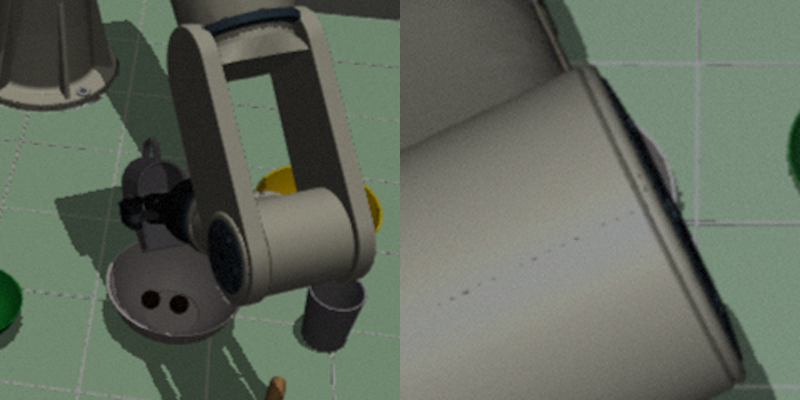

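Both balls lie in the white bowl, at crop (150,299) and (180,304). Raising and righting the jug.

Request:
{"fn": "move_arm", "kwargs": {
  "series": "1 0 0 0 0 6 0;1 0 0 0 0 8 0;1 0 0 0 0 8 0;1 0 0 0 0 8 0;1 0 0 0 0 8 0;1 0 0 0 0 8 0;1 0 0 0 0 8 0;1 0 0 0 0 3 0;1 0 0 0 0 0 0;1 0 0 -.5 0 0 0;1 0 0 -.6 0 0 0;1 0 0 -.6 0 0 0;1 0 0 0 0 0 0"
}}

```text
clock: 14.1
eef_pos: [422.4, 206.4, 189.9]
tcp_rot: [3.14, -0.027, 0.475]
contact_force: [0.2, 0.1, -1.9]
opening: 0.725
```

```bash
python3 -c "
from h import *
go([450,-130,180],[np.pi,0,.1])"
```

```text
t 14.1 pos [422.4 206.4 189.9] rpy [ 3.14  -0.027  0.475] q [ 0.45  0.15  2.01 -0.    0.95  1.55] F [ 0.2  0.1 -1.9] op 0.725
shift now-axes [-3.24  7.79  0.17] target-axes [-0.15  8.44  0.25] turn [-0.2 -1.5 21.5]
```

Request:
{"fn": "move_arm", "kwargs": {
  "series": "1 -.12 .3 0 0 0 0;1 -.25 .6 0 0 0 0;1 -.25 .6 0 0 0 0;1 -.25 .6 0 0 0 0;1 -.25 .6 0 0 0 0;1 -.25 .6 0 0 0 0;1 -.25 .6 0 0 0 0;1 -.25 .6 0 0 0 0;1 -.25 .6 0 0 0 0;1 -.25 .6 0 0 0 0;1 -.25 .6 0 0 0 0;1 -.25 .6 0 0 0 0;1 -.2 .5 0 0 0 0;1 0 0 0 0 0 5;1 0 0 0 0 0 5;1 0 0 0 0 0 5;1 0 0 0 0 0 5;1 0 0 0 0 0 0"
}}

```text
clock: 16.35
eef_pos: [433.3, -134.4, 165.6]
tcp_rot: [-3.129, 0.018, 0.114]
contact_force: [-0.6, -0.0, -1.5]
opening: 0.725
```

```bash
python3 -c "
from h import *
go([450,-130,50],[np.pi,0,.1])"
```

```text
t 16.35 pos [ 433.3 -134.4  165.6] rpy [-3.129  0.018  0.114] q [-0.31  0.18  2.04  0.01  0.94  1.15] F [-0.6 -0.  -1.5] op 0.725
shift now-axes [ 0.48 -0.03  2.88] target-axes [ 0.43 -0.07  2.89] turn [-0.7  1.   0.8]
```

Request:
{"fn": "move_arm", "kwargs": {
  "series": "1 0 0 0 -.7 1 0;1 0 0 .5 0 0 0;1 0 0 .6 0 0 0;1 0 0 .6 0 0 0;1 0 0 .6 0 0 0;1 0 0 .4 0 0 0;1 0 0 .2 0 0 0;1 0 0 0 0 0 0"
}}

```text
clock: 17.35
eef_pos: [431.6, -135.2, 45.1]
tcp_rot: [3.139, -0.003, 0.127]
contact_force: [-0.4, -0.7, -0.7]
opening: 0.718
```

```bash
python3 -c "
from h import *
go([434,-134,21],[np.pi,0,.1])"
```

```text
t 17.35 pos [ 431.6 -135.2   45.1] rpy [ 3.139e+00 -3.000e-03  1.270e-01] q [-0.31  0.38  2.14 -0.    0.62  1.14] F [-0.4 -0.7 -0.7] op 0.718
shift now-axes [ 0.06 -0.02  0.6 ] target-axes [ 0.06 -0.02  0.6 ] turn [ 0.1 -0.2  1.5]
```

Request:
{"fn": "move_arm", "kwargs": {
  "series": "1 0 0 .2 0 0 0;1 0 0 .2 0 0 0;1 0 0 .1 0 0 0;1 0 0 0 0 0 0;1 0 0 0 0 0 0"
}}

```text
clock: 17.98
eef_pos: [432.8, -135.6, 25.0]
tcp_rot: [3.138, -0.005, 0.127]
contact_force: [-1.0, -0.9, -1.8]
opening: 0.726
```

```bash
python3 -c "
from h import *
go([434,-134,21],[np.pi,0,.1])
im=vision.grab_frame('scene'); cv2.imwrite('pics/s5.png',cv2.resize(im[100:300,130:330,::-1],(500,500),interpolation=cv2.INTER_CUBIC))"
```

```text
t 17.98 pos [ 432.8 -135.6   25. ] rpy [ 3.138 -0.005  0.127] q [-0.31  0.42  2.15 -0.    0.57  1.14] F [-1.  -0.9 -1.8] op 0.726
shift now-axes [ 0.04 -0.04  0.1 ] target-axes [ 0.03 -0.04  0.1 ] turn [ 0.2 -0.3  1.6]
```

View pics/s5.png

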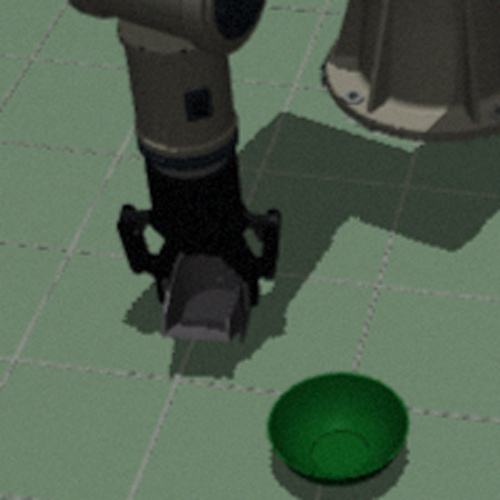

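The empty, level jug is just above the surface at crop (205,300). Lowering the last few mm.

Request:
{"fn": "move_arm", "kwargs": {
  "series": "1 0 0 .06 0 0 0;1 0 0 .05 0 0 0;1 0 0 0 0 0 0;1 0 0 0 0 0 0"
}}

```text
clock: 18.52
eef_pos: [433.0, -135.7, 20.6]
tcp_rot: [3.138, -0.006, 0.127]
contact_force: [-0.1, 0.5, -2.0]
opening: 0.72
```

Request:
{"fn": "move_arm", "kwargs": {
  "series": "1 0 0 .03 0 0 0;1 0 0 0.03 0 0 0;1 0 0 0 0 0 0"
}}

```text
clock: 18.9
eef_pos: [433.3, -135.7, 20.4]
tcp_rot: [3.138, -0.006, 0.127]
contact_force: [0.4, -0.3, -2.0]
opening: 0.723
```

Request:
{"fn": "move_arm", "kwargs": {
  "series": "1 0 0 .06 0 0 0;1 0 0 0 0 0 0"
}}

```text
clock: 19.15
eef_pos: [434.7, -135.9, 19.8]
tcp_rot: [3.137, -0.008, 0.126]
contact_force: [-0.5, 0.3, -1.7]
opening: 0.723
```

Request:
{"fn": "move_arm", "kwargs": {
  "series": "1 0 0 .08 0 0 0;1 0 0 .08 0 0 0;1 0 0 0 0 0 0"
}}

```text
clock: 19.52
eef_pos: [436.7, -136.1, 18.1]
tcp_rot: [3.137, -0.012, 0.124]
contact_force: [0.1, 1.1, -1.9]
opening: 0.719
```

Request:
{"fn": "move_arm", "kwargs": {
  "series": "1 -.03 0 .06 0 .5 0;1 0 0 0 0 0 0"
}}

```text
clock: 19.77
eef_pos: [437.0, -136.3, 17.7]
tcp_rot: [3.136, -0.024, 0.124]
contact_force: [0.6, -0.7, -1.4]
opening: 0.719
```

Request:
{"fn": "move_arm", "kwargs": {
  "series": "1 0 0 .04 0 -1.2 0;1 0 0 .04 0 0 0;1 0 0 0 0 0 0"
}}

```text
clock: 20.15
eef_pos: [437.3, -136.3, 17.8]
tcp_rot: [3.136, -0.003, 0.124]
contact_force: [0.3, 0.2, -1.6]
opening: 0.718
```

Request:
{"fn": "move_arm", "kwargs": {
  "series": "1 0 0 .1 0 0 0;1 0 0 0 0 0 0;1 0 0 0 0 0 0"
}}

```text
clock: 20.52
eef_pos: [438.1, -136.4, 16.2]
tcp_rot: [3.136, -0.004, 0.123]
contact_force: [-0.3, 0.7, 0.7]
opening: 0.722
```

The force changed sign, so the jug is on the surface. Releasing gradually.

Request:
{"fn": "move_arm", "kwargs": {
  "series": ".3 0 0 0 0 0 0;0 0 0 0 0 0 0;-.6 0 0 0 0 0 0;-1 0 0 0 0 0 0;-1 0 0 0 0 0 0;-1 0 0 0 0 0 0;-1 0 0 0 0 0 0"
}}

```text
clock: 21.4
eef_pos: [437.7, -136.3, 14.8]
tcp_rot: [3.136, -0.002, 0.123]
contact_force: [0.3, 0.1, -0.6]
opening: 1.0
```

Request:
{"fn": "move_arm", "kwargs": {
  "series": "-1 0 0 -.3 0 0 0;-1 0 0 -.6 0 0 0;-1 0 0 -.8 0 0 0;-1 0 0 -.8 0 0 0;-1 0 0 -.8 0 0 0;-1 0 0 -.8 0 0 0;-1 -.6 0 -.3 0 0 0;-1 -.6 0 0 0 0 0;-1 -.6 0 0 0 0 0;-1 0 0 0 0 0 0;-1 0 0 0 0 0 0"
}}

```text
clock: 22.78
eef_pos: [364.7, -144.5, 204.6]
tcp_rot: [3.133, -0.01, 0.124]
contact_force: [-0.6, 0.9, -0.6]
opening: 0.999
```

```bash
python3 -c "
from h import *
go([434,-134,21],[np.pi,0,.1])
im=vision.grab_frame('scene'); cv2.imwrite('pics/s6.png',cv2.resize(im[100:320,110:440,::-1],(780,520),interpolation=cv2.INTER_CUBIC))"
```

```text
t 22.77 pos [ 364.7 -144.5  204.6] rpy [ 3.133 -0.01   0.124] q [-0.38  0.    2.13 -0.    0.99  1.07] F [-0.6  0.9 -0.6] op 0.999
shift now-axes [ 1.71 -0.09  4.61] target-axes [ 1.75 -0.09  4.59] turn [ 0.5 -0.6  1.3]
```

View pics/s6.png

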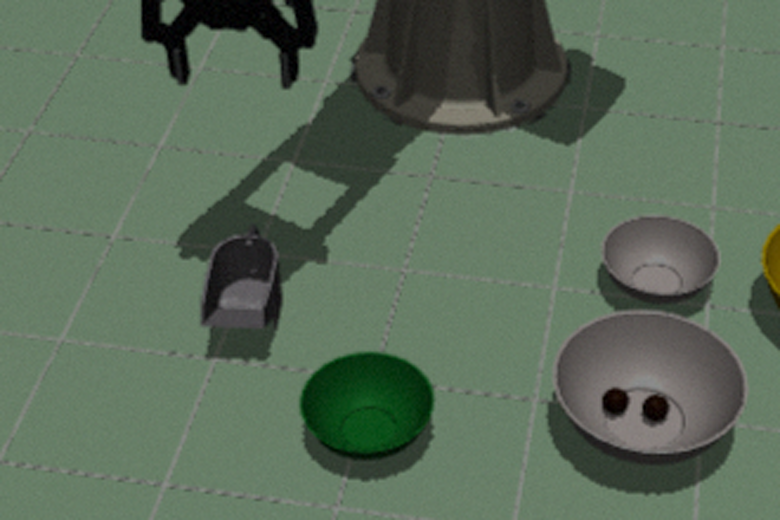

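The jug stands upright and empty at crop (240,285). Both balls are in the large white bowl at (615,400) and (655,408), and the gripper is clear. Handing in.

```bash
python3 -c "
from h import *
r.sign_off()"
```

```text
the job is handed in; nothing more can be done
```

The job is done and handed in at about 23 s of the 54 s allowed. I gripped the jug by its side walls, lifted it level and turned it upright until the spout faced the large white bowl. I then tipped it about 56°, righted it, and set it down and released it near (437, -136) mm.

- **Final picture:** both balls lie in the white bowl, the bowl looks unmoved, the jug stands upright and empty, and the gripper is clear above it. I did not re-measure the bowl's position after the pour.
- **Disagreements:** the two cameras differed by about 5 mm on where the spout lip was, which was small enough for the grip. The arm also drifted up to about 40 mm on the long carry, which I corrected before tipping. In setting the jug down, contact came about 4 mm lower than the height read at the grasp.
- **Forces:** wrist readings at the end of each move never passed about 3 N.

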